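Lay out the writing things by length on the pen board

TASK

Tidy the four writing things (pencil, fountain pen, sealing wax, eraser) onto the pen board in order of length, one on each felt strip: the longest on the end strip by the ink bottle, and so on down to the shortest on the end strip by the seal. Lay each one flat along its strip, centred on it both ways, with its middle at the strip's brass line. Leave the ink bottle and the seal where they stand.

Things in the scene. Friction and masses are not known exactly. Their poses are not given: they have to be found in the camera images.
- pencil: Yellow hexagonal pencil, 172 mm long, 9 mm wide, 7 mm high, 12 g: the longest of the four. Its origin is at the middle of its length, on its underside as it lies; its own y axis runs along its length. Starts lying flat on the desk (z = 0) on the robot's right, roughly pointing away from the robot. Grasp it across the middle from above.
- fountain_pen: Black round fountain pen with a gold band, 137 mm long, 13 mm thick, 26 g: the second longest. Its origin is at the middle of its length, on its underside as it lies; its own y axis runs along its length. Starts lying flat on the desk (z = 0) on the robot's right, roughly pointing away from the robot. Grasp it across the middle from above.
- wax_stick: Red square stick of sealing wax, 94 mm long, 11 mm wide and high, 22 g: the third in length. Its origin is at the middle of its length, on its underside as it lies; its own y axis runs along its length. Starts lying flat on the desk (z = 0) on the robot's right, roughly pointing away from the robot. Grasp it across the middle from above.
- eraser: Eraser in a blue sleeve with a whitish end, 44 mm long, 20 mm wide, 12 mm high, 18 g: the shortest. Its origin is at the middle of its length, on its underside as it lies; its own y axis runs along its length. Starts lying flat on the desk (z = 0) on the robot's right, roughly pointing away from the robot. Grasp it across the middle from above.
- strip_1: Grey felt strip, 190x34 mm, first from the robot's left; brass line across its middle. Four alike, parallel, 65 mm apart, on a pale wooden pen board (220x270 mm, 6 mm thick; 4 mm high lip at each end, 106 mm from the middle). Fixed. Origin: middle of its underside, 6 mm above the desk (its top is 2 mm higher); x along the strip, roughly away from the robot, y across to the left.
- strip_2: Grey felt strip, 190x34 mm, second from the left; brass line across its middle. Four alike, parallel, 65 mm apart, on a pale wooden pen board (220x270 mm, 6 mm thick; 4 mm high lip at each end, 106 mm from the middle). Fixed. Origin: middle of its underside, 6 mm above the desk (its top is 2 mm higher); x along the strip, roughly away from the robot, y across to the left.
- strip_3: Grey felt strip, 190x34 mm, third from the left; brass line across its middle. Four alike, parallel, 65 mm apart, on a pale wooden pen board (220x270 mm, 6 mm thick; 4 mm high lip at each end, 106 mm from the middle). Fixed. Origin: middle of its underside, 6 mm above the desk (its top is 2 mm higher); x along the strip, roughly away from the robot, y across to the left.
- strip_4: Grey felt strip, 190x34 mm, last, at the right end; brass line across its middle. Four alike, parallel, 65 mm apart, on a pale wooden pen board (220x270 mm, 6 mm thick; 4 mm high lip at each end, 106 mm from the middle). Fixed. Origin: middle of its underside, 6 mm above the desk (its top is 2 mm higher); x along the strip, roughly away from the robot, y across to the left.
- ink_bottle: Dark blue square ink bottle with a black cap, 50 x 50 x 60 mm, loose; stands on the desk beyond the far end of one of the two outer strips (centre 155 mm from the middle of that strip), marking where the longest thing goes. Origin: centre of its underside. Not to be moved.
- wax_seal: Brass seal with a dark wooden handle, 25 mm across, 79 mm high, loose; stands likewise beyond the other outer strip, where the shortest thing goes. Origin: centre of its underside. Not to be moved.
Things that resemble listed ones, but are neither listed nor needed, are in the scene too. What is shaped like the pencil but grey is not meant.

How it is judged:
At the end, for the whole second after the job is handed in: Each thing at rest on its own strip, in order of length from the ink bottle's end (pencil, pen, wax, eraser): middle within 15 mm of the brass line along the strip and 12 mm of its centre line, turned under 0.2 rad from it (either way round) (linear speed of each of pencil, fountain_pen, wax_stick, eraser below 0.01 m/s and ((horizontal distance between ink_bottle and strip_1 below 0.2 m and (x of pencil in the frame of strip_1 between -0.015 and 0.015 m and y of pencil in the frame of strip_1 between -0.012 and 0.012 m and z of pencil in the frame of strip_1 between -0.004 and 0.02 m and angle between the y axis of pencil and the x axis of strip_1, either way round below 0.2 rad) and (x of fountain_pen in the frame of strip_2 between -0.015 and 0.015 m and y of fountain_pen in the frame of strip_2 between -0.012 and 0.012 m and z of fountain_pen in the frame of strip_2 between -0.004 and 0.02 m and angle between the y axis of fountain_pen and the x axis of strip_2, either way round below 0.2 rad) and (x of wax_stick in the frame of strip_3 between -0.015 and 0.015 m and y of wax_stick in the frame of strip_3 between -0.012 and 0.012 m and z of wax_stick in the frame of strip_3 between -0.004 and 0.02 m and angle between the y axis of wax_stick and the x axis of strip_3, either way round below 0.2 rad) and (x of eraser in the frame of strip_4 between -0.015 and 0.015 m and y of eraser in the frame of strip_4 between -0.012 and 0.012 m and z of eraser in the frame of strip_4 between -0.004 and 0.02 m and angle between the y axis of eraser and the x axis of strip_4, either way round below 0.2 rad)) or (horizontal distance between ink_bottle and strip_4 below 0.2 m and (x of pencil in the frame of strip_4 between -0.015 and 0.015 m and y of pencil in the frame of strip_4 between -0.012 and 0.012 m and z of pencil in the frame of strip_4 between -0.004 and 0.02 m and angle between the y axis of pencil and the x axis of strip_4, either way round below 0.2 rad) and (x of fountain_pen in the frame of strip_3 between -0.015 and 0.015 m and y of fountain_pen in the frame of strip_3 between -0.012 and 0.012 m and z of fountain_pen in the frame of strip_3 between -0.004 and 0.02 m and angle between the y axis of fountain_pen and the x axis of strip_3, either way round below 0.2 rad) and (x of wax_stick in the frame of strip_2 between -0.015 and 0.015 m and y of wax_stick in the frame of strip_2 between -0.012 and 0.012 m and z of wax_stick in the frame of strip_2 between -0.004 and 0.02 m and angle between the y axis of wax_stick and the x axis of strip_2, either way round below 0.2 rad) and (x of eraser in the frame of strip_1 between -0.015 and 0.015 m and y of eraser in the frame of strip_1 between -0.012 and 0.012 m and z of eraser in the frame of strip_1 between -0.004 and 0.02 m and angle between the y axis of eraser and the x axis of strip_1, either way round below 0.2 rad)))); the robot touches nothing.
It fails at once if the ink bottle is shifted by more than 20 mm or tipped (distance of ink_bottle from where it was at the start of the episode above 0.02 m or angle between ink_bottle's own z axis and vertical above 0.4 rad).
It fails at once if the seal is shifted by more than 20 mm or tipped (distance of wax_seal from where it was at the start of the episode above 0.02 m or angle between wax_seal's own z axis and vertical above 0.4 rad).
It also fails if it takes over 99 s, if anything falls off the work surface, if the arm or the gripper's body presses on something with over 40 N, if the wrist force passes 120 N, or if a joint passes its speed limit or range.

ROBOT

A 7-joint arm with a two-finger parallel gripper is mounted at the origin on the work surface; the furniture and walls round the work are solid. World frame = base frame: x ahead of the robot, y to its left, z up, the work surface at z = 0. Lengths are in m, angles in rad, forces in N, time in s.
With the tool pointing down it reaches from about 0.425 to 0.875 m from the base axis. Payload 4.7 kg.
Tool frame: the origin (TCP) lies midway between the tips of the shut fingers; the grasp point (between the pads) lies 19 mm behind it; z points along the fingers, y is the line along which they close (so a half turn about z gives the same grasp; the last joint's range is limited). The gripper opens to 87 mm and grips with 3 to 60 N. Pads are 19 mm wide; open, the fingers measure 117 mm over their backs; the gripper's body (75 mm by 190 mm) begins 51 mm behind the grasp point.
Start: joints at [1.247, 0.321, -0.07, 1.45, 0.023, 1.371, -0.057], TCP at [0.215, -0.613, 0.191] pointing down, gripper open.
Joint ranges: [-2.86, 2.86], [-0.3, 2.09], [-1.38, 1.24], [0.06, 2.45], [-1.56, 4.7], [0.09, 2.05], [-2.69, 2.69]. Speed limits (rad/s): [2.57, 2.57, 3.14, 3.14, 3.14, 3.14, 3.14].

INTERFACE

Orientations are given as a unit quaternion [w, x, y, z].
In Python, from rig import env gives the robot as it stands.
- The arm moves only by the tool apply_moves, never from a script. Its arguments are lists of equal length, an entry for each row: "translation": the shift along the world's x, y, z normalised to -1 to 1, where 1 is 0.2 m, a list of three; "angular": the turn, a rotation vector about the world's x, y, z normalised to -1 to 1, where 1 is pi rad, a list of three. A call has 1 to 10 rows; each row shifts and turns the commanded pose from where the row before left it; what a row does not reach is not made up. A row lasts 1/10 s, in which the tool goes at most 50 mm and 8.59 degrees, less where a joint would pass 70% of its speed; a pose out of reach is approached as far as the arm can. A call with a number of a shift or a turn outside -1 to 1 is refused whole. A call with a gripper value outside its range is refused whole. "gripper" is the opening, from -1 (shut) to 1 (fully open), set as the call begins (left out, the last holds). The fingers move at their own pace and stop on an object; the grip force is fixed at half the most. Time passes only in rows, so rows that do not move let the fingers close. It gives the time, the measured TCP pose, the force, the opening and the grip force at its end, in the units of the state.
- env.get_state(): the state, without advancing time (a new reading comes with each control period).
- env.camera(name): name is "scene" or "top" or "wrist"; returns a dict with "pixels" (400x640x3 uint8, blue, green, red), "depth" (400x640 float32, m along the optical axis (not along the pixel's ray), 0 where there is no reading), "mtx" (3x3 intrinsics, pixels), "k1" (the pictures are not rectified: a ray, as slopes to the right and down, at radius r is drawn at 1 + k1 r^2 times it, then the intrinsics apply), "R" (3x3) and "t" (3): a world point X has camera coordinates R X + t. Camera axes: x right, y down, z forward; pixel columns grow to the right and rows downward; lengths in m; the calibration is good to about 2 mm. A picture is of the moment at which its call begins.
- env.close_job(): hands the job in; it is judged then, once.
The state is a dict: "clock": time; "joint_positions": joint angles; "joint_velocities": joint speeds; "joint_efforts": joint torques, N m; "tool_pos": TCP position; "tcp_rot": TCP orientation; "ft_force": force on the tool from outside, world axes, zero at the start; "moment": the same for the moment, N m; "opening": opening from 0.0 (shut) to 1.0 (fully open); "finger_force": force on a finger pad.
Only numpy, scipy, OpenCV 4.12 (cv2) and the standard library are available. Lean on these libraries where they do the work, as an engineer would, in place of code of your own. Each camera call takes 0.05 s, during which the arm holds its last target. There are 200 camera calls.

## Working session

There is one attempt and no reset: what is moved stays moved. The work goes in short steps, Python scripts to look and compute and a tool call to move; the robot and the scene stay as the last step left them, time stands still between calls to the robot, and variables do not carry over. Pictures are saved under pics/ and viewed, at most 14 in all, crops included, and the job is handed in when it is done.

Besides the shell and the picture viewer there is one more tool, called after "Emit:" as name(argument=value, ...) on one line, values as JSON. apply_moves: Moves the arm, as the interface text tells. Scaled input: -1 to 1 covers 0.2 m each way for a shift and pi rad each way for a turn. Its arguments: {"type":"object","properties":{"translation":{"type":"array"},"angular":{"type":"array"},"gripper":{"type":"number"}},"required":["translation","angular"]}

```bash
mkdir -p pics; cat > h.py <<'E'
import numpy as np, cv2
from rig import env
def world(c,u,v,z=None):
    """pixel -> world point; by depth, or on plane z"""
    p=cv2.undistortPoints(np.array([[[u,v]]],float),c["mtx"],np.array([c["k1"],0,0,0,0.]))[0,0]
    R=np.array(c["R"]);t=np.array(c["t"]);d=R.T@np.array([p[0],p[1],1]);o=-R.T@t
    s=(z-o[2])/d[2] if z is not None else float(c["depth"][int(round(v)),int(round(u))])
    return o+s*d
def pix(c,X):
    q=np.array(c["R"])@np.array(X,float)+np.array(c["t"]);x,y=q[:2]/q[2];k=1+c["k1"]*(x*x+y*y)
    return (np.array(c["mtx"])@[x*k,y*k,1])[:2]
E
python3 - <<'E'
from h import *
for n in("top","scene"):
    c=env.camera(n);cv2.imwrite(f"pics/{n}0.png",c["pixels"]);np.save(n+"0.npy",c,allow_pickle=True)
    print(n,c["mtx"],c["k1"],c["R"],c["t"])
s=env.get_state();print(s)
E
```

```text
top [[451.13378676   0.         322.67839646]
 [  0.         451.13378676 202.30966289]
 [  0.           0.           1.        ]] -0.0566821666778399 [[-1.16362650e-03 -9.99999212e-01  4.70620255e-04]
 [-9.82116241e-01  1.05421240e-03 -1.88272618e-01]
 [ 1.88271973e-01 -6.81282802e-04 -9.82116694e-01]] [-0.03086096  0.53198356  1.24134263]
scene [[455.03714039   0.         321.35421018]
 [  0.         455.03714039 190.24327242]
 [  0.           0.           1.        ]] -0.007474629916944035 [[-0.5393027  -0.84202802  0.01189153]
 [-0.57110432  0.35533085 -0.73998638]
 [ 0.61886385 -0.40586795 -0.67251672]] [0.24696432 0.34433584 0.99584839]
{'clock': 0.1, 'joint_positions': array([ 1.24710539,  0.32176262, -0.07004092,  1.45154466,  0.02261239,
        1.37077641, -0.05684411]), 'joint_velocities': array([-0.00112984, -0.00172952,  0.00210219, -0.00450418,  0.00201603,
       -0.00075582,  0.00052692]), 'joint_efforts': array([ 1.41932554e-05, -4.92571127e+01, -4.05706661e-01, -3.13399887e+01,
       -6.41513988e-02,  3.95014929e-02,  9.19560262e-05]), 'tool_pos': array([ 0.21515533, -0.61278828,  0.18956583]), 'tcp_rot': array([-8.28670081e-04,  9.85766937e-01,  1.68115492e-01, -2.00793425e-04]), 'ft_force': array([-0.58005751, -0.0160059 , -0.13831963]), 'moment': array([-0.00155336, -0.01168155, -0.02166362]), 'finger_force': 0.0, 'opening': 0.9985646045713488}
```

View pics/top0.png

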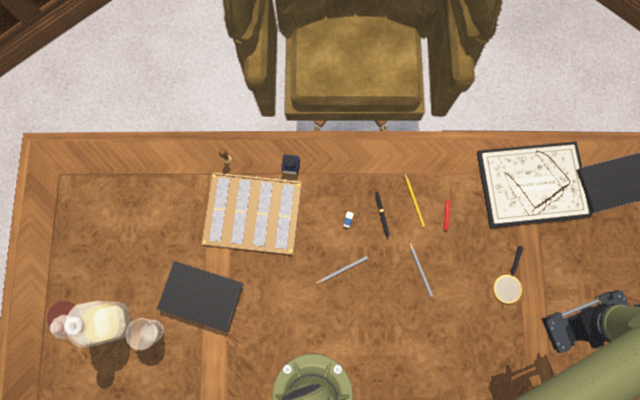

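View pics/scene0.png

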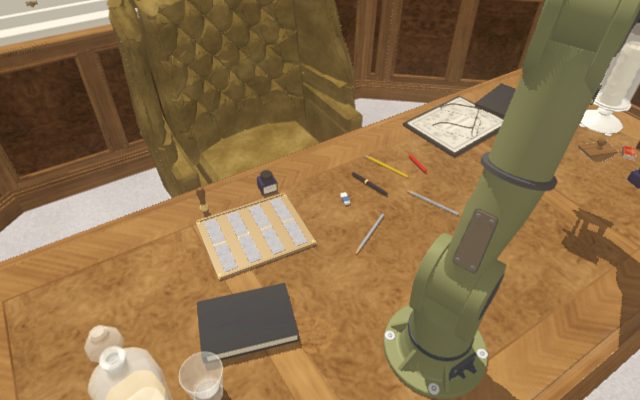

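The top view shows the eraser at (348,219), the black pen at (382,214), the yellow pencil at (415,201) and the red wax at (447,215). The grey look-alikes at (342,270) and (421,270) are not meant. The ink bottle at (290,164) stands by strip_4, on the right, and the seal at (226,158) by strip_1. So the pencil goes to strip 4, the pen to 3, the wax to 2 and the eraser to 1.

```bash
cat > m.py <<'E'
from h import *
c=np.load("top0.npy",allow_pickle=True).item()
im=c["pixels"].astype(int);b,g,r=im[...,0],im[...,1],im[...,2]
hsv=cv2.cvtColor(c["pixels"],cv2.COLOR_BGR2HSV).astype(int)
def meas(name,m,box,z):
    x0,y0,x1,y1=box;mm=np.zeros(m.shape,bool);mm[y0:y1,x0:x1]=m[y0:y1,x0:x1]
    n,l,s,_=cv2.connectedComponentsWithStats(mm.astype(np.uint8))
    k=1+np.argmax(s[1:,4]);v,u=np.nonzero(l==k)
    P=np.array([world(c,a,e,z)[:2] for a,e in zip(u,v)],np.float32)
    (cx,cy),(w,h),a=cv2.minAreaRect(P)
    e=np.linalg.eigh(np.cov(P.T))[1][:,1];e=e*np.sign(e[0])
    dz=[world(c,a,b)[2] for a,b in zip(u,v)]
    print(name,"c",np.round([cx,cy],4),"size",np.round([w,h],3),"yaw",round(float(np.arctan2(e[1],e[0])),3),"z",np.round(np.median(dz),3),len(u))
meas("eraser",(b>r+10)|(hsv[...,1]<60)&(hsv[...,2]>150),(335,205,362,235),.012)
meas("pen",hsv[...,2]<75,(365,185,398,245),.0065)
meas("pencil",(hsv[...,0]>18)&(hsv[...,1]>150)&(hsv[...,2]>150),(398,170,432,232),.004)
meas("wax",(r>150)&(g<70),(435,190,460,240),.011)
# strips: grey
m=(hsv[...,1]<50)&(hsv[...,2]>120)
x0,y0,x1,y1=205,172,300,254
sub=np.zeros(m.shape,np.uint8);sub[y0:y1,x0:x1]=m[y0:y1,x0:x1]
n,l,s,ce=cv2.connectedComponentsWithStats(sub)
for k in range(1,n):
    if s[k,4]>50: print("strip part",np.round(ce[k],1),s[k],np.round(world(c,*ce[k],.008),4))
for n,u,v,z in(("ink",290,158,.06),("seal",226,153,.079)): print(n,world(c,u,v),world(c,u,v,z))
E
python3 m.py; python3 - <<'E'
from h import *
c=np.load("top0.npy",allow_pickle=True).item()
cv2.imwrite("pics/crop1.png",cv2.resize(c["pixels"][140:290,195:465],None,fx=2.9,fy=2.9,interpolation=cv2.INTER_CUBIC))
E
```

```text
eraser c [ 0.4885 -0.1056] size [0.02  0.045] yaw -0.308 z 0.011 103
pen c [ 0.4743 -0.2115] size [0.071 0.011] yaw 0.219 z 0.013 83
pencil c [ 0.5396 -0.3059] size [0.147 0.01 ] yaw 0.301 z 0.006 159
wax c [ 0.4891 -0.3932] size [0.009 0.06 ] yaw -0.064 z 0.009 51
strip part [221.5 192.7] [214 178  16  31 350] [0.5696 0.27   0.008 ]
strip part [242.9 195.2] [236 180  15  31 342] [0.5619 0.2057 0.008 ]
strip part [264.4 197.4] [257 182  15  31 342] [0.5551 0.1414 0.008 ]
strip part [286.1 199.7] [279 185  15  31 346] [0.548  0.0769 0.008 ]
strip part [216.6 225.1] [209 210  16  32 367] [0.4722 0.2806 0.008 ]
strip part [238.4 227.5] [231 212  16  32 359] [0.4652 0.216  0.008 ]
strip part [260.1 229.9] [253 214  15  32 361] [0.4581 0.1518 0.008 ]
strip part [282.1 232.2] [275 217  15  32 367] [0.4511 0.0872 0.008 ]
ink [0.66095836 0.06311956 0.06027229] [0.66103886 0.06313982 0.06      ]
seal [0.67386864 0.24794011 0.06910201] [0.67081944 0.24573509 0.079     ]
```

View pics/crop1.png

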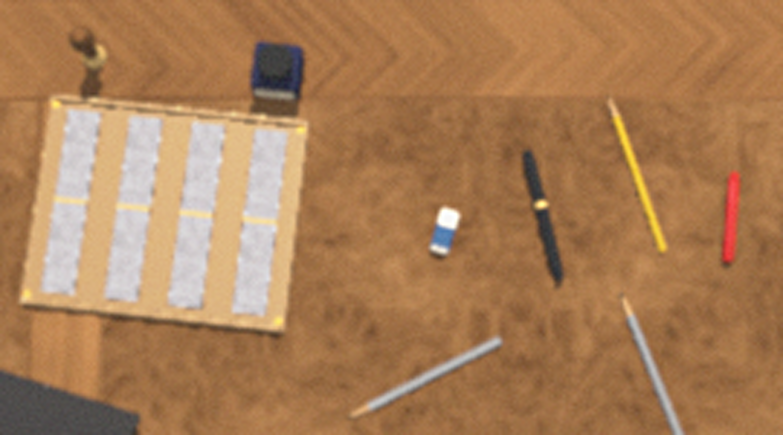

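Confirmed in the crop: yellow pencil at crop (637,175), black pen at (543,217), red wax at (731,218), eraser at (445,231). The grey pencils at (425,378) and (652,365) are the decoys. The colour masks cut off the tips, so I'll measure from the end points.

```bash
python3 - <<'E'
from h import *
c=np.load("top0.npy",allow_pickle=True).item()
for n,a,b,z in(("pencil",(611,101),(663,250),.004),("pen",(527,152),(559,282),.0065),("wax",(734,174),(728,263),.011)):
    A,B=[world(c,p[0]/2.9+195-.3,p[1]/2.9+140-.3,z) for p in(a,b)]
    d=A-B;print(n,np.round((A+B)/2,4),np.linalg.norm(d).round(4),"yaw",np.arctan2(d[1],d[0]).round(3))
E
```

```text
pencil [ 0.5477 -0.3044  0.004 ] 0.1631 yaw 0.295
pen [ 0.5041 -0.2062  0.0065] 0.1372 yaw 0.215
wax [ 0.5012 -0.3976  0.011 ] 0.0923 yaw -0.119
```

Emit:
apply_moves(translation=[[0.15,0.1,0],[0.15,0.1,0],[0.15,0.1,0],[0.15,0.1,0],[0.15,0.1,0],[0.15,0.1,0],[0.15,0.15,0],[0.15,0.15,0],[0.15,0.1,0],[0,0,0]], angular=[[0,0,0],[0,0,0],[0,0,0],[0,0,0],[0,0,0],[0,0,0],[0,0,0],[0,0,0],[0,0,0],[0,0,0]], gripper=0)

```text
clock: 1.1
tool_pos: [0.4911, -0.4066, 0.1901]
tcp_rot: [-0.002, 0.985, 0.173, 0.002]
ft_force: [0.6, 0.8, 0.5]
opening: 0.506
finger_force: 0.0
```

```bash
python3 - <<'E'
from h import *
c=env.camera("wrist");np.save("w0.npy",c,allow_pickle=True)
print(env.get_state()["tool_pos"], env.get_state()["tcp_rot"],c["R"],-np.array(c["R"]).T@c["t"])
im=c["pixels"].copy()
for p in((.5012,-.3976,.011),(.5477,-.3044,.006),(.5041,-.2062,.012)):
    q=pix(c,p);print(q);cv2.drawMarker(im,tuple(int(x) for x in q),(0,255,0),0,12,1)
cv2.imwrite("pics/w0.png",im)
E
```

```text
[ 0.48806269 -0.40986156  0.18996283] [-8.67797288e-04  9.85225430e-01  1.71260082e-01  2.88465157e-04] [[ 0.34048922 -0.9402411  -0.00370958]
 [-0.89588257 -0.32561824  0.30227006]
 [-0.28541464 -0.09959635 -0.95321511]] [ 0.57013689 -0.37920585  0.38499632]
[316.61824647 165.33674281]
[259.15772996 105.15328672]
[173.64349282 112.29586042]
```

View pics/w0.png

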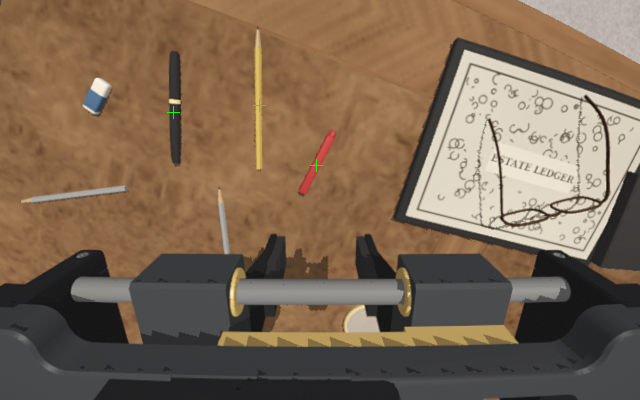

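The wrist view shows the wax at (317,163), the pencil at (258,98), the pen at (175,108) and the eraser at (97,96). The marks agree with them to a few pixels. I'll refine from their end points.

```bash
python3 - <<'E'
from h import *
c=np.load("w0.npy",allow_pickle=True).item()
for n,a,b,z in(("pencil",(258,27),(259,170),.004),("pen",(174,52),(176,163),.0065),("wax",(333,131),(300,194),.008),("eraser",(102,79),(91,113),.008)):
    A,B=[world(c,*p,z) for p in(a,b)]
    d=A-B;print(n,np.round((A+B)/2,4),np.linalg.norm(d).round(4),"yaw",np.arctan2(d[1],d[0]).round(3))
print("ledger z",world(c,420,180)[2])
E
```

```text
pencil [ 0.55   -0.3022  0.004 ] 0.1721 yaw 0.297
pen [ 0.5062 -0.2045  0.0065] 0.1365 yaw 0.228
wax [ 0.5027 -0.3961  0.008 ] 0.0944 yaw -0.134
eraser [ 0.49   -0.1047  0.008 ] 0.0469 yaw -0.176
ledger z 0.01255507259016192
```

Emit:
apply_moves(translation=[[0.035,0.03,-0.1],[0.035,0.035,-0.1],[0,0,-0.15],[0,0,-0.15],[0,0,-0.1],[0,0,-0.05],[0,0,0],[0,0,0]], angular=[[0,0,-0.037],[0,0,-0.037],[0,0,-0.037],[0,0,-0.037],[0,0,0],[0,0,0],[0,0,0],[0,0,0]], gripper=0)

```text
clock: 1.95
tool_pos: [0.4994, -0.4013, 0.0615]
tcp_rot: [0.0, 0.998, -0.064, 0.0]
ft_force: [-0.4, -0.1, 0.7]
opening: 0.498
finger_force: 0.0
```

Emit:
apply_moves(translation=[[0.015,0.02,-0.08],[0,0,-0.1],[0,0,-0.07],[0,0,-0.03],[0,0,0],[0,0,0],[0,0,0]], angular=[[0,0,0],[0,0,0],[0,0,0],[0,0,0],[0,0,0],[0,0,0],[0,0,0]], gripper=0)

```text
clock: 2.65
tool_pos: [0.5031, -0.3969, 0.0056]
tcp_rot: [0.001, 0.998, -0.064, 0.001]
ft_force: [0.6, -1.0, 0.8]
opening: 0.494
finger_force: 0.0
```

Emit:
apply_moves(translation=[[0,0,0],[0,0,0],[0,0,0],[0,0,0],[0,0,0],[0,0,0],[0,0,0],[0,0,0]], angular=[[0,0,0],[0,0,0],[0,0,0],[0,0,0],[0,0,0],[0,0,0],[0,0,0],[0,0,0]], gripper=-1)

```text
clock: 3.45
tool_pos: [0.5023, -0.3963, 0.0045]
tcp_rot: [0.0, 0.998, -0.064, -0.0]
ft_force: [-0.5, -0.2, -0.4]
opening: 0.009
finger_force: 0.0
```

```bash
python3 - <<'E'
from h import *
c=env.camera("wrist");cv2.imwrite("pics/w1.png",c["pixels"])
print(env.get_state()["tool_pos"])
t=env.camera("top");np.save("top1.npy",t,allow_pickle=True);print(pix(c,(.502,-.397,.005)))
E
```

```text
[ 0.50240145 -0.39627123  0.00455036]
[320.63004192 229.4049192 ]
```

View pics/w1.png

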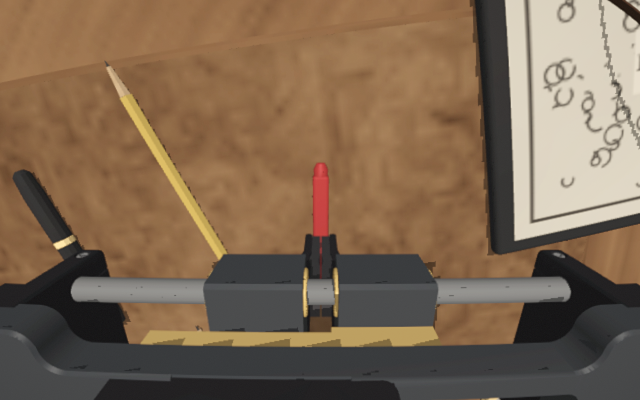

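The wax's far end lies at (320,170), between the fingers, yet the gripper reads shut. I'll look closer at the fingertips.

```bash
python3 - <<'E'
from h import *
i=cv2.imread("pics/w1.png")[150:340,240:400]
cv2.imwrite("pics/w1c.png",cv2.resize(i,None,fx=3.1,fy=3.1,interpolation=cv2.INTER_CUBIC))
c=env.camera("wrist");print(env.get_state())
for v in range(160,300,8): print(v,[np.round(world(c,u,v),3).tolist() for u in(312,320,329)])
E
```

```text
{'clock': 3.6, 'joint_positions': array([ 0.77289911,  0.45280353, -0.18408052,  1.66710159,  0.093649  ,
        1.0302549 , -1.13920945]), 'joint_velocities': array([-0.00140354,  0.00071646, -0.00137476, -0.00021319,  0.00087572,
       -0.00227706, -0.00142586]), 'joint_efforts': array([ 2.39331221e-04, -5.17094922e+01, -2.13936009e+00, -2.73246878e+01,
       -4.42072365e-02, -5.21306496e-02,  4.03781269e-05]), 'tool_pos': array([ 0.50242279, -0.39631183,  0.00459735]), 'tcp_rot': array([ 5.38067460e-05,  9.97980316e-01, -6.35239039e-02, -9.05454062e-06]), 'ft_force': array([0.40208935, 0.05671106, 0.81101443]), 'moment': array([ 0.03472077,  0.06183875, -0.03263071]), 'finger_force': 0.0, 'opening': 0.007674458014188521}
160 [[0.553, -0.398, 0.001], [0.552, -0.403, -0.0], [0.551, -0.409, 0.001]]
168 [[0.547, -0.397, 0.0], [0.548, -0.403, 0.011], [0.545, -0.408, 0.0]]
176 [[0.541, -0.396, 0.0], [0.543, -0.402, 0.011], [0.54, -0.408, 0.001]]
184 [[0.535, -0.395, -0.001], [0.538, -0.401, 0.011], [0.534, -0.407, 0.001]]
192 [[0.53, -0.394, 0.001], [0.532, -0.4, 0.012], [0.528, -0.4
[... 297 characters left out ...]
0.403, 0.0]]
232 [[0.499, -0.39, 0.0], [0.503, -0.397, 0.012], [0.497, -0.403, 0.001]]
240 [[0.513, -0.393, 0.044], [0.512, -0.398, 0.044], [0.512, -0.403, 0.045]]
248 [[0.512, -0.393, 0.053], [0.512, -0.398, 0.054], [0.512, -0.403, 0.054]]
256 [[0.513, -0.394, 0.063], [0.511, -0.398, 0.062], [0.512, -0.403, 0.063]]
264 [[0.512, -0.394, 0.07], [0.507, -0.397, 0.062], [0.512, -0.402, 0.071]]
272 [[0.512, -0.394, 0.078], [0.512, -0.398, 0.078], [0.512, -0.402, 0.079]]
280 [[0.535, -0.399, 0.121], [0.535, -0.401, 0.121], [0.534, -0.404, 0.12]]
288 [[0.535, -0.399, 0.124], [0.534, -0.401, 0.123], [0.534, -0.404, 0.124]]
296 [[0.533, -0.398, 0.125], [0.533, -0.401, 0.125], [0.532, -0.403, 0.125]]
```

View pics/w1c.png

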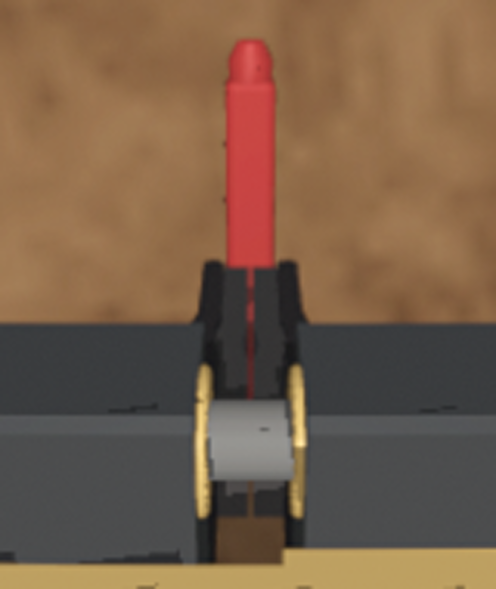

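Depth shows the wax top at z = 0.012 in plain view, below fingertips at z ≈ 0.04. So the fingers end about 35 mm higher than the reported TCP. I'll open and feel my way down while watching the depth.

Emit:
apply_moves(translation=[[0,0,0],[0,0,0],[0,0,0],[0,0,0],[0,0,-0.05],[0,0,0],[0,0,0]], angular=[[0,0,0],[0,0,0],[0,0,0],[0,0,0],[0,0,0],[0,0,0],[0,0,0]], gripper=-0.3)

```text
clock: 4.3
tool_pos: [0.5019, -0.3959, -0.0062]
tcp_rot: [-0.0, 0.998, -0.064, -0.001]
ft_force: [0.2, 0.3, -0.5]
opening: 0.349
finger_force: 0.0
```

```bash
cat >> h.py <<'E'
def fing(c):
    "lowest fingertip points in wrist view: pixels with 0.015<z<0.07 above desk near the TCP"
    s=env.get_state();t=s["tool_pos"];L=[]
    for v in range(200,262,1):
        for u in range(270,372,2):
            if c["depth"][v,u]>0:
                p=world(c,u,v)
                if np.hypot(*(p[:2]-t[:2]))<.045 and c["pixels"][v,u].max()<75: L.append((*p,u,v))
    L=np.array(L);L=L[np.argsort(L[:,2])];return L,s
E
python3 - <<'E'
from h import *
c=env.camera("wrist");L,s=fing(c);print(s["tool_pos"],s["ft_force"],s["opening"]);print(np.round(L[:6],3))
E
```

```text
[ 0.50219967 -0.39610202 -0.00582382] [0.31116311 0.228938   0.48466605] 0.3460626798884373
[[ 4.77e-01 -4.11e-01  0.00e+00  3.44e+02  2.61e+02]
 [ 4.78e-01 -4.11e-01  1.00e-03  3.44e+02  2.60e+02]
 [ 5.09e-01 -3.82e-01  2.60e-02  2.96e+02  2.42e+02]
 [ 5.15e-01 -3.77e-01  2.70e-02  2.86e+02  2.34e+02]
 [ 5.06e-01 -3.82e-01  2.70e-02  2.96e+02  2.46e+02]
 [ 5.15e-01 -3.76e-01  2.70e-02  2.84e+02  2.34e+02]]
```

Emit:
apply_moves(translation=[[0,0,-0.04],[0,0,-0.03],[0,0,0],[0,0,0]], angular=[[0,0,0],[0,0,0],[0,0,0],[0,0,0]], gripper=-0.3)

```text
clock: 4.75
tool_pos: [0.5022, -0.3961, -0.0198]
tcp_rot: [-0.0, 0.998, -0.064, -0.0]
ft_force: [-0.1, -0.6, -0.6]
opening: 0.348
finger_force: 0.0
```

```bash
python3 - <<'E'
from h import *
c=env.camera("wrist");L,s=fing(c);print(s["tool_pos"],s["ft_force"],s["opening"]);L=L[L[:,2]>.003];print(np.round(L[:8],3))
cv2.imwrite("pics/w2.png",c["pixels"][150:340,230:410].repeat(3,0).repeat(3,1))
E
```

```text
[ 0.50239038 -0.39627594 -0.0195158 ] [-0.54444536  0.67291993  0.29309731] 0.35130639796061547
[[ 5.04e-01 -3.82e-01  1.20e-02  2.96e+02  2.49e+02]
 [ 5.06e-01 -3.82e-01  1.20e-02  2.96e+02  2.47e+02]
 [ 5.05e-01 -3.82e-01  1.30e-02  2.96e+02  2.48e+02]
 [ 5.01e-01 -3.81e-01  1.30e-02  2.96e+02  2.54e+02]
 [ 5.02e-01 -3.81e-01  1.30e-02  2.96e+02  2.53e+02]
 [ 5.16e-01 -3.77e-01  1.40e-02  2.86e+02  2.34e+02]
 [ 5.01e-01 -3.81e-01  1.40e-02  2.96e+02  2.55e+02]
 [ 5.11e-01 -4.20e-01  1.40e-02  3.56e+02  2.34e+02]]
```

View pics/w2.png

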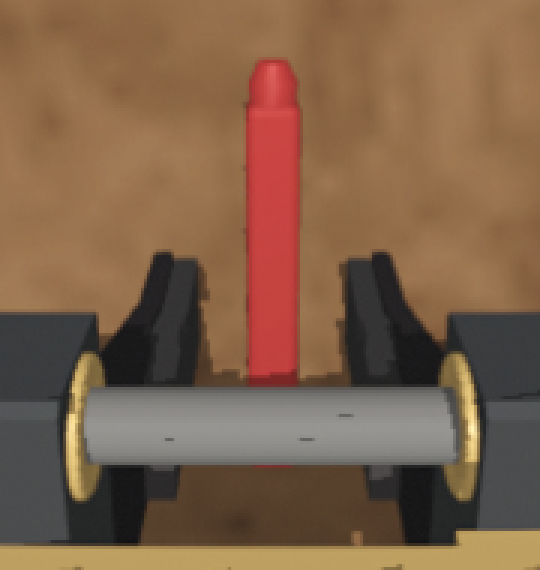

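The fingers straddle the wax, with tips at about 12 mm when the reported z is -0.0195, so the offset is ≈ 32 mm. I'll go 9 mm lower and close.

Emit:
apply_moves(translation=[[0,0,-0.03],[0,0,-0.015],[0,0,0],[0,0,0]], angular=[[0,0,0],[0,0,0],[0,0,0],[0,0,0]], gripper=-0.3)

```text
clock: 5.2
tool_pos: [0.5023, -0.3962, -0.0286]
tcp_rot: [-0.0, 0.998, -0.064, -0.0]
ft_force: [-0.2, -0.2, 0.0]
opening: 0.349
finger_force: 0.0
```

Emit:
apply_moves(translation=[[0,0,0],[0,0,0],[0,0,0],[0,0,0],[0,0,0],[0,0,0]], angular=[[0,0,0],[0,0,0],[0,0,0],[0,0,0],[0,0,0],[0,0,0]], gripper=-1)

```text
clock: 5.8
tool_pos: [0.5024, -0.3964, -0.0283]
tcp_rot: [0.0, 0.998, -0.064, 0.0]
ft_force: [0.3, -0.4, 0.4]
opening: 0.124
finger_force: 30.0
```

Emit:
apply_moves(translation=[[0,0,0.1],[0,0,0.15],[0,0,0.15],[0,0,0.15],[0,0.1,0.1],[0.01,0.18,0],[0.01,0.18,0],[0.01,0.18,0],[0.01,0.18,0],[0.01,0.18,0]], angular=[[0,0,0],[0,0,0],[0,0,0],[0,0,0],[0,0,0.006],[0,0,0],[0,0,0],[0,0,0],[0,0,0],[0,0,0]], gripper=-1)

```text
clock: 6.8
tool_pos: [0.5122, -0.1948, 0.1016]
tcp_rot: [0.0, 0.999, -0.054, 0.0]
ft_force: [0.4, -0.3, 0.1]
opening: 0.121
finger_force: 30.0
```

Emit:
apply_moves(translation=[[0.01,0.2,0],[0,0.2,0],[0,0.2,0],[0,0.2,0],[0,0.2,0],[0,0.2,0],[0,0.2,0],[0,0.2,0],[0,0.2,0],[0,0.2,0]], angular=[[0,0,0],[0,0,0],[0,0,0],[0,0,0],[0,0,0],[0,0,0],[0,0,0],[0,0,0],[0,0,0],[0,0,0]], gripper=-1)

```text
clock: 7.8
tool_pos: [0.5142, 0.2051, 0.1017]
tcp_rot: [0.0, 0.999, -0.054, 0.0]
ft_force: [-0.0, 0.6, -1.0]
opening: 0.122
finger_force: 30.0
```

Emit:
apply_moves(translation=[[0,0.03,0],[0,0,0],[0,0,0],[0,0,0]], angular=[[0,0,0],[0,0,0],[0,0,0],[0,0,0]], gripper=-1)

```text
clock: 8.2
tool_pos: [0.5148, 0.2075, 0.1014]
tcp_rot: [0.001, 0.998, -0.056, -0.0]
ft_force: [0.6, -0.1, -0.7]
opening: 0.121
finger_force: 30.0
```

```bash
cat > strips.py <<'E'
from h import *
c=env.camera("wrist");s=env.get_state();print(s["tool_pos"],s["tcp_rot"])
hsv=cv2.cvtColor(c["pixels"],cv2.COLOR_BGR2HSV).astype(int)
im=c["pixels"].copy()
Y=-.1084;e=np.array([np.cos(Y),np.sin(Y)])
for S in((.5209,.2753),(.5136,.2109),(.5066,.1466),(.4996,.0821)):
    for k in(-.095,0,.095):
        q=pix(c,(*(np.array(S)+k*e),.008))
        if 0<q[0]<640 and 0<q[1]<400: cv2.drawMarker(im,tuple(int(x) for x in q),(0,255,0),0,10,1)
cv2.imwrite("pics/w3.png",im)
E
python3 strips.py
```

```text
[0.51483792 0.20769538 0.10148073] [ 5.07138880e-04  9.98456064e-01 -5.55448592e-02  5.50844269e-06]
```

View pics/w3.png

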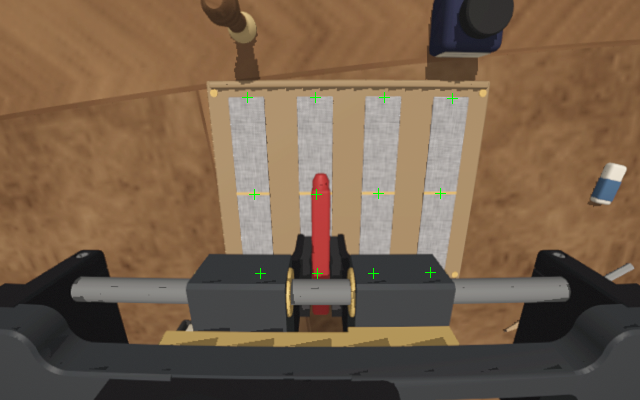

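Green marks sit on the brass lines (316,194 for strip 2), so the strips are right. Lowering the wax.

Emit:
apply_moves(translation=[[-0.005,0.016,-0.1],[0,0,-0.15],[0,0,-0.15],[0,0,-0.1],[0,0,-0.06],[0,0,-0.03],[0,0,-0.015],[0,0,0],[0,0,0],[0,0,0]], angular=[[0,0,0],[0,0,0],[0,0,0],[0,0,0],[0,0,0],[0,0,0],[0,0,0],[0,0,0],[0,0,0],[0,0,0]], gripper=-1)

```text
clock: 9.25
tool_pos: [0.5141, 0.2132, -0.0185]
tcp_rot: [-0.0, 0.999, -0.054, 0.001]
ft_force: [0.8, 0.8, 0.3]
opening: 0.119
finger_force: 30.0
```

Emit:
apply_moves(translation=[[0,0,0],[0,0,0],[0,0,0],[0,0,0],[0,0,0],[0,0,0.1],[0,0,0.15],[0,0,0.15],[0,0,0.15],[0,0,0]], angular=[[0,0,0],[0,0,0],[0,0,0],[0,0,0],[0,0,0],[0,0,0],[0,0,0],[0,0,0],[0,0,0],[0,0,0]], gripper=-0.4)

```text
clock: 10.25
tool_pos: [0.5165, 0.2145, 0.0951]
tcp_rot: [-0.001, 0.999, -0.054, 0.004]
ft_force: [0.9, 0.4, 0.5]
opening: 0.299
finger_force: 0.0
```

Emit:
apply_moves(translation=[[-0.012,-0.175,0],[-0.013,-0.175,0],[-0.015,-0.175,0],[-0.015,-0.175,0],[-0.015,-0.175,0],[-0.015,-0.175,0],[-0.015,-0.175,0],[-0.015,-0.175,0],[-0.015,-0.185,0],[0,0,0]], angular=[[0,0,-0.01],[0,0,-0.01],[0,0,-0.01],[0,0,-0.01],[0,0,-0.015],[0,0,0],[0,0,0],[0,0,0],[0,0,0],[0,0,0]], gripper=0.1)

```text
clock: 11.25
tool_pos: [0.4858, -0.1104, 0.0897]
tcp_rot: [0.001, 0.99, -0.144, -0.001]
ft_force: [-0.5, 0.2, -0.4]
opening: 0.55
finger_force: 0.0
```

```bash
cat > obj.py <<'E'
# usage: obj.py kind z  -> pose of object in wrist view by colour, plus top view check
import sys
from h import *
def seg(c,kind):
    hsv=cv2.cvtColor(c["pixels"],cv2.COLOR_BGR2HSV).astype(int);h,s,v=hsv[...,0],hsv[...,1],hsv[...,2]
    return {"eraser":((h>95)&(h<130)&(s>80)&(v>80))|((s<40)&(v>190)),"pencil":(h>18)&(h<35)&(s>110)&(v>120),"pen":v<60}[kind]
k,z=sys.argv[1],float(sys.argv[2]);box=[int(a) for a in sys.argv[3:7]] or [0,0,640,232]
c=env.camera("wrist");s=env.get_state();print(s["tool_pos"],s["tcp_rot"])
m=np.zeros((400,640),np.uint8);x0,y0,x1,y1=box;m[y0:y1,x0:x1]=seg(c,k)[y0:y1,x0:x1]
m=cv2.morphologyEx(m,cv2.MORPH_CLOSE,np.ones((5,5)))
n,l,st,_=cv2.connectedComponentsWithStats(m)
j=1+np.argmax(st[1:,4]);print(st[j])
cn=cv2.findContours((l==j).astype(np.uint8),0,2)[0][0][:,0]
P=np.array([world(c,*p,z)[:2] for p in cn],np.float32);r=cv2.minAreaRect(P);b=cv2.boxPoints(r)
d=max((b[1]-b[0],b[2]-b[1]),key=np.linalg.norm);d*=np.sign(d[0])
print("centre",r[0],"size",r[1],"yaw",np.arctan2(d[1],d[0]))
E
python3 obj.py eraser .01
```

```text
[ 0.48633122 -0.1069482   0.08970648] [ 2.73972372e-04  9.89745802e-01 -1.42837851e-01 -7.21009776e-04]
[  91  141   63   91 2766]
centre (0.5496008396148682, 0.07682833820581436) size (0.033250872045755386, 0.09266714751720428) yaw -0.10408227
```

```bash
python3 obj.py eraser .01 260 100 390 240
```

```text
[ 0.48675586 -0.10468901  0.08984559] [-1.98096334e-04  9.89975110e-01 -1.41240345e-01 -6.38703289e-04]
[307 171  19  44 805]
centre (0.49091416597366333, -0.10431855916976929) size (0.0180937722325325, 0.0442921407520771) yaw -0.28757194
```

Emit:
apply_moves(translation=[[0.02,0,-0.1],[0,0,-0.15],[0,0,-0.15],[0,0,-0.1],[0,0,-0.06],[0,0,-0.02],[0,0,0],[0,0,0],[0,0,0]], angular=[[0,0,0],[0,0,0],[0,0,0],[0,0,0],[0,0,0],[0,0,0],[0,0,0],[0,0,0],[0,0,0]], gripper=0.1)

```text
clock: 12.25
tool_pos: [0.4924, -0.1043, -0.0243]
tcp_rot: [0.0, 0.99, -0.14, 0.001]
ft_force: [-0.1, 0.6, -0.2]
opening: 0.553
finger_force: 0.0
```

Emit:
apply_moves(translation=[[0,0,0],[0,0,0],[0,0,0],[0,0,0],[0,0,0],[0,0,0],[0,0,0]], angular=[[0,0,0],[0,0,0],[0,0,0],[0,0,0],[0,0,0],[0,0,0],[0,0,0]], gripper=-1)

```text
clock: 12.95
tool_pos: [0.4914, -0.1041, -0.0254]
tcp_rot: [0.0, 0.99, -0.14, -0.0]
ft_force: [-0.3, 0.1, 1.1]
opening: 0.205
finger_force: 30.0
```

Emit:
apply_moves(translation=[[0,0,0.1],[0,0,0.15],[0,0,0.15],[0,0,0.15],[0,0.1,0.075],[0.03,0.18,0],[0.03,0.18,0],[0.03,0.18,0],[0.03,0.18,0],[0.028,0.18,0]], angular=[[0,0,0],[0,0,0],[0,0,0],[0,0,0],[0,0,0.01],[0,0,0.01],[0,0,0.01],[0,0,0.01],[0,0,0.0145],[0,0,0]], gripper=-1)

```text
clock: 13.95
tool_pos: [0.521, 0.0973, 0.0996]
tcp_rot: [0.0, 0.999, -0.055, 0.0]
ft_force: [-0.2, -0.4, -0.3]
opening: 0.207
finger_force: 30.0
```

Emit:
apply_moves(translation=[[0,0.18,0],[0,0.18,0],[0,0.18,0],[0,0.18,0],[0,0.15,0],[0,0.027,0],[0,0,0],[0,0,0],[0,0,0]], angular=[[0,0,0],[0,0,0],[0,0,0],[0,0,0],[0,0,0],[0,0,0],[0,0,0],[0,0,0],[0,0,0]], gripper=-1)

```text
clock: 14.85
tool_pos: [0.5216, 0.2732, 0.0994]
tcp_rot: [0.001, 0.998, -0.056, 0.0]
ft_force: [0.1, -0.5, -0.6]
opening: 0.211
finger_force: 30.0
```

Emit:
apply_moves(translation=[[0,0.01,-0.1],[0,0,-0.15],[0,0,-0.15],[0,0,-0.1],[0,0,-0.05],[0,0,-0.03],[0,0,0],[0,0,0],[0,0,0]], angular=[[0,0,0],[0,0,0],[0,0,0],[0,0,0],[0,0,0],[0,0,0],[0,0,0],[0,0,0],[0,0,0]], gripper=-1)

```text
clock: 15.75
tool_pos: [0.5218, 0.2777, -0.0153]
tcp_rot: [-0.0, 0.998, -0.055, 0.001]
ft_force: [-0.3, -0.5, 0.6]
opening: 0.209
finger_force: 30.0
```

Emit:
apply_moves(translation=[[0,0,0],[0,0,0],[0,0,0],[0,0,0],[0,0,0],[0,0,0.1],[0,0,0.15],[0,0,0.15],[0,0,0.15],[0,0,0]], angular=[[0,0,0],[0,0,0],[0,0,0],[0,0,0],[0,0,0],[0,0,0],[0,0,0],[0,0,0],[0,0,0],[0,0,0]], gripper=-0.15)

```text
clock: 16.75
tool_pos: [0.5238, 0.2792, 0.0983]
tcp_rot: [-0.002, 0.998, -0.055, 0.004]
ft_force: [0.5, 1.6, 0.3]
opening: 0.427
finger_force: 0.0
```

Emit:
apply_moves(translation=[[0,-0.18,0],[0,-0.2,0],[0,-0.2,0],[0,-0.2,0],[0,-0.2,0],[0,-0.2,0],[0,-0.2,0],[0,-0.2,0],[-0.02,-0.2,0],[-0.03,-0.2,0]], angular=[[0,0,0.012],[0,0,0.012],[0,0,0.012],[0,0,0.012],[0,0,0.012],[0,0,0.012],[0,0,0.012],[0,0,0.012],[0,0,0.01],[0,0,0]], gripper=-0.2)

```text
clock: 17.75
tool_pos: [0.5104, -0.1202, 0.0929]
tcp_rot: [-0.0, 0.994, 0.112, -0.0]
ft_force: [1.5, -0.3, 0.4]
opening: 0.401
finger_force: 0.0
```

Emit:
apply_moves(translation=[[-0.02,-0.2,0],[0,-0.2,0],[0,-0.02,0],[0,0,0],[0,0,0],[0,0,0]], angular=[[0,0,0],[0,0,0],[0,0,0],[0,0,0],[0,0,0],[0,0,0]], gripper=-0.2)

```text
clock: 18.35
tool_pos: [0.5073, -0.2006, 0.0934]
tcp_rot: [-0.0, 0.994, 0.113, -0.0]
ft_force: [-0.3, 0.4, -0.3]
opening: 0.398
finger_force: 0.0
```

```bash
python3 obj.py pen .0065 260 40 380 225;python3 - <<'E'
from h import *
c=env.camera("wrist");cv2.imwrite("pics/w4.png",c["pixels"])
E
```

```text
[ 0.50730496 -0.20085698  0.09348471] [-1.83077528e-04  9.93624706e-01  1.12738228e-01 -4.46116326e-05]
[318 129  12  55 209]
centre (0.5453662872314453, -0.19548243284225464) size (0.05286785215139389, 0.011015391908586025) yaw 0.22573708
```

View pics/w4.png

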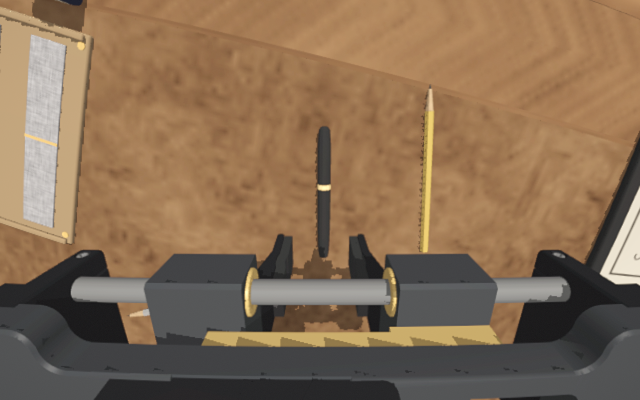

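The pen spans (324,126) to (323,257) between the open fingers; the pencil spans (430,86) to (424,252).

```bash
python3 - <<'E'
from h import *
c=env.camera("wrist");print(env.get_state()["tool_pos"])
for n,a,b,z in(("pencil",(430.5,86),(424.5,252),.004),("pen",(324,126),(323,257),.0065)):
    A,B=[world(c,*p,z) for p in(a,b)]
    d=A-B;print(n,np.round((A+B)/2,4),np.linalg.norm(d).round(4),"yaw",np.arctan2(d[1],d[0]).round(3))
E
```

```text
[ 0.50729974 -0.20146613  0.09365896]
pencil [ 0.5496 -0.303   0.004 ] 0.1715 yaw 0.3
pen [ 0.5061 -0.2051  0.0065] 0.139 yaw 0.221
```

Emit:
apply_moves(translation=[[-0.006,-0.018,-0.1],[0,0,-0.15],[0,0,-0.15],[0,0,-0.1],[0,0,-0.07],[0,0,-0.04],[0,0,0],[0,0,0],[0,0,0]], angular=[[0,0,0],[0,0,0],[0,0,0],[0,0,0],[0,0,0],[0,0,0],[0,0,0],[0,0,0],[0,0,0]], gripper=-0.2)

```text
clock: 19.4
tool_pos: [0.5069, -0.2067, -0.0272]
tcp_rot: [0.001, 0.994, 0.111, 0.001]
ft_force: [0.8, -0.6, 0.4]
opening: 0.398
finger_force: 0.0
```

Emit:
apply_moves(translation=[[0,0,0],[0,0,0],[0,0,0],[0,0,0],[0,0,0],[0,0,0],[0,0,0]], angular=[[0,0,0],[0,0,0],[0,0,0],[0,0,0],[0,0,0],[0,0,0],[0,0,0]], gripper=-1)

```text
clock: 20.1
tool_pos: [0.5059, -0.2064, -0.0283]
tcp_rot: [0.0, 0.994, 0.111, 0.0]
ft_force: [-0.2, 0.2, 1.8]
opening: 0.144
finger_force: 30.0
```

Emit:
apply_moves(translation=[[0,0,0.1],[0,0,0.15],[0,0,0.15],[0,0,0.15],[0,0.1,0.1],[0,0.18,0],[0,0.18,0],[0,0.18,0],[0,0.18,0],[0,0.18,0]], angular=[[0,0,0],[0,0,0],[0,0,0],[0,0,0],[0,0,0],[0,0,-0.02],[0,0,-0.02],[0,0,-0.02],[0,0,-0.02],[0,0,-0.025]], gripper=-1)

```text
clock: 21.1
tool_pos: [0.5054, -0.0049, 0.1015]
tcp_rot: [0.0, 0.998, -0.055, -0.0]
ft_force: [0.9, 0.6, 0.0]
opening: 0.142
finger_force: 30.0
```

Emit:
apply_moves(translation=[[0,0.18,0],[0,0.18,0],[0,0.18,0],[0,0.18,0],[0,0.045,0],[0,0,0],[0,0,0],[0,0,0]], angular=[[0,0,0],[0,0,0],[0,0,0],[0,0,0],[0,0,0],[0,0,0],[0,0,0],[0,0,0]], gripper=-1)

```text
clock: 21.9
tool_pos: [0.506, 0.1445, 0.1013]
tcp_rot: [0.001, 0.998, -0.055, -0.0]
ft_force: [-0.0, -0.2, -0.7]
opening: 0.142
finger_force: 30.0
```

```bash
sed -i 's/w3.png/w5.png/' strips.py; python3 strips.py
```

```text
[0.50606928 0.14463981 0.10141121] [ 4.73768339e-04  9.98494974e-01 -5.48411051e-02 -1.24123154e-04]
```

View pics/w5.png

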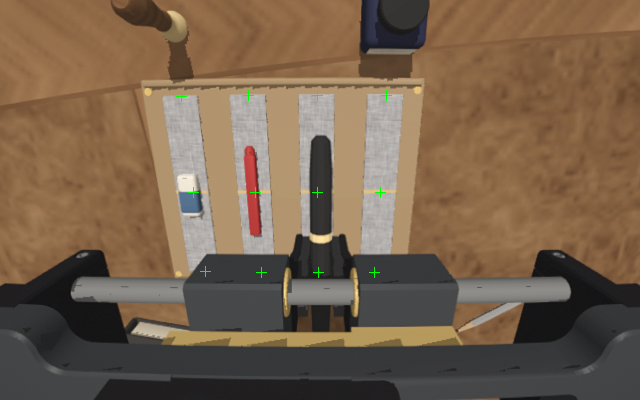

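The wax lies on strip 2 at (253,192) and the eraser on strip 1 at (189,195), both centred; the pen hangs over strip 3.

Emit:
apply_moves(translation=[[0,0.006,-0.1],[0,0,-0.15],[0,0,-0.15],[0,0,-0.1],[0,0,-0.06],[0,0,-0.03],[0,0,-0.012],[0,0,0],[0,0,0],[0,0,0]], angular=[[0,0,0],[0,0,0],[0,0,0],[0,0,0],[0,0,0],[0,0,0],[0,0,0],[0,0,0],[0,0,0],[0,0,0]], gripper=-1)

```text
clock: 22.95
tool_pos: [0.5065, 0.1481, -0.018]
tcp_rot: [-0.0, 0.999, -0.053, 0.001]
ft_force: [0.1, -0.3, -0.2]
opening: 0.145
finger_force: 30.0
```

Emit:
apply_moves(translation=[[0,0,0],[0,0,0],[0,0,0],[0,0,0],[0,0,0],[0,0,0.1],[0,0,0.15],[0,0,0.15],[0,0,0.15],[0,0,0]], angular=[[0,0,0],[0,0,0],[0,0,0],[0,0,0],[0,0,0],[0,0,0],[0,0,0],[0,0,0],[0,0,0],[0,0,0]], gripper=-0.4)

```text
clock: 23.95
tool_pos: [0.509, 0.149, 0.0955]
tcp_rot: [-0.001, 0.999, -0.053, 0.004]
ft_force: [1.5, -0.3, 0.3]
opening: 0.299
finger_force: 0.0
```

Emit:
apply_moves(translation=[[0,-0.18,0],[0,-0.2,0],[0,-0.2,0],[0,-0.2,0],[0,-0.2,0],[0.03,-0.2,0],[0.05,-0.2,0],[0.05,-0.2,0],[0.05,-0.2,0],[0.035,-0.2,0]], angular=[[0,0,0.015],[0,0,0.015],[0,0,0.015],[0,0,0.015],[0,0,0.015],[0,0,0.015],[0,0,0.015],[0,0,0.015],[0,0,0.01],[0,0,0]], gripper=-0.4)

```text
clock: 24.95
tool_pos: [0.5487, -0.2495, 0.0902]
tcp_rot: [-0.0, 0.989, 0.151, -0.0]
ft_force: [0.8, 0.0, -0.0]
opening: 0.299
finger_force: 0.0
```

Emit:
apply_moves(translation=[[0,-0.15,0],[0,-0.1,0],[0,-0.02,0],[0,0,0],[0,0,0],[0,0,0]], angular=[[0,0,0],[0,0,0],[0,0,0],[0,0,0],[0,0,0],[0,0,0]], gripper=-0.4)

```text
clock: 25.55
tool_pos: [0.5494, -0.2997, 0.0914]
tcp_rot: [-0.0, 0.988, 0.152, 0.0]
ft_force: [0.3, 0.3, 0.4]
opening: 0.301
finger_force: 0.0
```

```bash
python3 obj.py pencil .005 260 40 380 235;python3 - <<'E'
from h import *
c=env.camera("wrist");print([pix(c,np.array([.5497,-.3028,.004])+k*np.array([np.cos(.298),np.sin(.298),0])) for k in(-.086,0,.086)])
t=env.camera("top");cv2.imwrite("pics/t5.png",cv2.resize(t["pixels"][140:270,195:465],None,fx=2.9,fy=2.9,interpolation=cv2.INTER_CUBIC))
E
```

```text
[ 0.54936694 -0.30011477  0.09145659] [-1.09323675e-04  9.88440362e-01  1.51610042e-01  1.83069508e-04]
[318 131  10 104 946]
centre (0.5592678785324097, -0.29908886551856995) size (0.10666386783123016, 0.008697403594851494) yaw 0.30156672
[array([321.96751795, 268.78773709]), array([322.59393598, 194.61750915]), array([323.32427695, 106.14137905])]
```

View pics/t5.png

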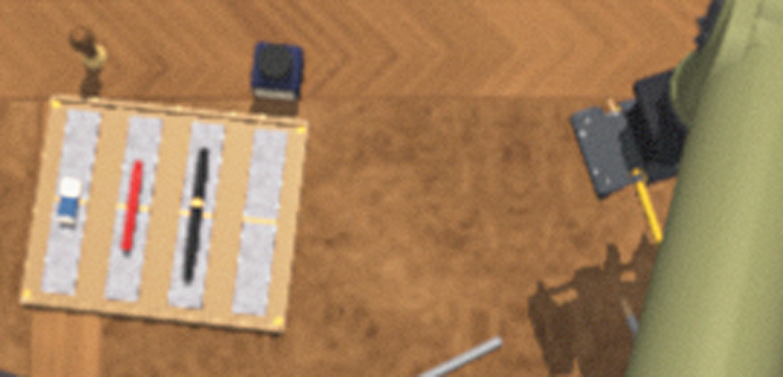

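Three are on their strips: eraser at crop (68,202), wax at (132,207), pen at (196,215). Now the pencil.

Emit:
apply_moves(translation=[[0,-0.008,-0.1],[0,0,-0.15],[0,0,-0.15],[0,0,-0.1],[0,0,-0.07],[0,0,-0.037],[0,0,0],[0,0,0],[0,0,0]], angular=[[0,0,0],[0,0,0],[0,0,0],[0,0,0],[0,0,0],[0,0,0],[0,0,0],[0,0,0],[0,0,0]], gripper=-0.4)

```text
clock: 26.6
tool_pos: [0.5496, -0.304, -0.0293]
tcp_rot: [0.001, 0.989, 0.15, 0.001]
ft_force: [-0.1, 0.8, 0.0]
opening: 0.298
finger_force: 0.0
```

Emit:
apply_moves(translation=[[0,0,0],[0,0,0],[0,0,0],[0,0,0],[0,0,0],[0,0,0],[0,0,0]], angular=[[0,0,0],[0,0,0],[0,0,0],[0,0,0],[0,0,0],[0,0,0],[0,0,0]], gripper=-1)

```text
clock: 27.3
tool_pos: [0.5489, -0.3038, -0.03]
tcp_rot: [0.0, 0.989, 0.15, 0.0]
ft_force: [-0.1, 0.3, 1.3]
opening: 0.076
finger_force: 30.0
```

Emit:
apply_moves(translation=[[0,0,0.1],[0,0,0.15],[0,0,0.15],[0,0,0.15],[0,0.1,0.1],[-0.05,0.18,0],[-0.05,0.18,0],[-0.05,0.18,0],[-0.05,0.18,0],[-0.05,0.18,0]], angular=[[0,0,0],[0,0,0],[0,0,0],[0,0,0],[0,0,0],[0,0,-0.025],[0,0,-0.025],[0,0,-0.025],[0,0,-0.025],[0,0,-0.03]], gripper=-1)

```text
clock: 28.3
tool_pos: [0.4981, -0.1022, 0.0997]
tcp_rot: [0.0, 0.998, -0.055, -0.0]
ft_force: [1.4, 0.2, 0.9]
opening: 0.075
finger_force: 30.0
```

Emit:
apply_moves(translation=[[0,0.18,0],[0,0.18,0],[0,0.18,0],[0,0.18,0],[0,0.15,0],[0,0.06,0],[0,0,0],[0,0,0],[0,0,0]], angular=[[0,0,0],[0,0,0],[0,0,0],[0,0,0],[0,0,0],[0,0,0],[0,0,0],[0,0,0],[0,0,0]], gripper=-1)

```text
clock: 29.2
tool_pos: [0.4989, 0.08, 0.0996]
tcp_rot: [0.001, 0.998, -0.055, -0.0]
ft_force: [-0.6, 0.0, 0.1]
opening: 0.075
finger_force: 30.0
```

```bash
sed -i 's/w5.png/w6.png/' strips.py; python3 strips.py
```

```text
[0.49895045 0.08016278 0.09960082] [ 3.75959525e-04  9.98491326e-01 -5.49080751e-02 -1.83444486e-04]
```

View pics/w6.png

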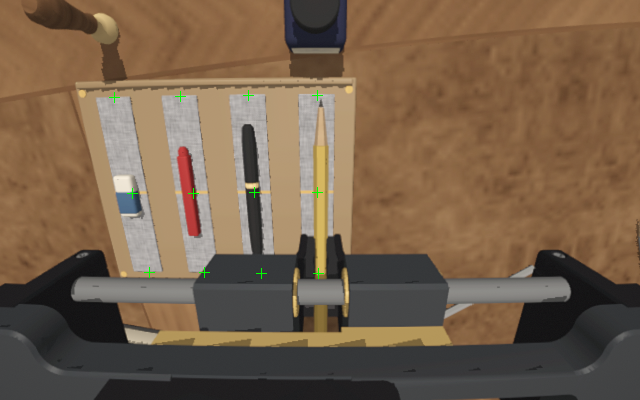

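The pencil hangs straight over strip 4, held at its middle, tip at (320,103). The other three stay in place.

Emit:
apply_moves(translation=[[0,0.005,-0.1],[0,0,-0.15],[0,0,-0.15],[0,0,-0.1],[0,0,-0.06],[0,0,-0.03],[0,0,-0.015],[0,0,0],[0,0,0],[0,0,0]], angular=[[0,0,0],[0,0,0],[0,0,0],[0,0,0],[0,0,0],[0,0,0],[0,0,0],[0,0,0],[0,0,0],[0,0,0]], gripper=-1)

```text
clock: 30.25
tool_pos: [0.4995, 0.0834, -0.0204]
tcp_rot: [0.0, 0.999, -0.053, 0.001]
ft_force: [-0.0, -0.4, -0.2]
opening: 0.073
finger_force: 30.0
```

Emit:
apply_moves(translation=[[0,0,0],[0,0,0],[0,0,0],[0,0,0],[0,0,0],[0,0,0.1],[0,0,0.15],[0,0,0.15],[0,0,0.15],[0,0,0.1]], angular=[[0,0,0],[0,0,0],[0,0,0],[0,0,0],[0,0,0],[0,0,0],[0,0,0],[0,0,0],[0,0,0],[0,0,0]], gripper=-0.4)

```text
clock: 31.25
tool_pos: [0.4997, 0.0836, 0.111]
tcp_rot: [-0.0, 0.999, -0.053, 0.001]
ft_force: [-0.2, 0.1, 0.1]
opening: 0.3
finger_force: 0.0
```

Emit:
apply_moves(translation=[[0,-0.18,0],[0,-0.2,0],[0,-0.2,0],[0,-0.2,0],[0,-0.2,0],[0,-0.2,0],[0,-0.2,0],[0,-0.1,0],[0,0,0],[0,0,0]], angular=[[0,0,0],[0,0,0],[0,0,0],[0,0,0],[0,0,0],[0,0,0],[0,0,0],[0,0,0],[0,0,0],[0,0,0]], gripper=-0.4)

```text
clock: 32.25
tool_pos: [0.4987, -0.212, 0.1085]
tcp_rot: [-0.0, 0.999, -0.054, -0.0]
ft_force: [0.7, 0.5, 0.1]
opening: 0.299
finger_force: 0.0
```

```bash
python3 - <<'E'
from h import *
t=env.camera("top");im=cv2.resize(t["pixels"][140:260,195:325],None,fx=4.6,fy=4.6,interpolation=cv2.INTER_CUBIC)
for S in((.5209,.2753),(.5136,.2109),(.5066,.1466),(.4996,.0821)):
    q=(pix(t,(*S,.012))-[195,140]+.5)*4.6;print(q);cv2.drawMarker(im,tuple(int(x) for x in q),(0,255,0),0,14,1)
cv2.imwrite("pics/t9.png",im)
E
```

```text
[111.51132101 317.64918161]
[211.09129875 328.80229236]
[311.02736817 339.52611717]
[411.68945215 350.27222062]
```

View pics/t9.png

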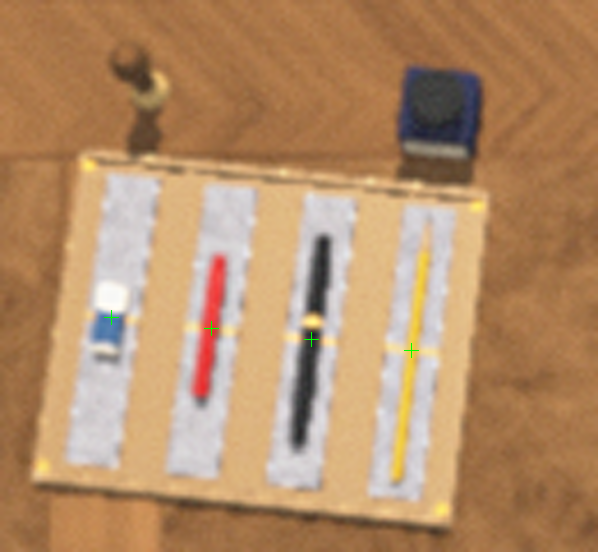

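All four lie along their strips, with middles on the green marks to within a few mm. The bottle and seal have not moved.

```bash
python3 -c "
from rig import env
print(env.close_job())"
```

```text
the job is handed in; nothing more can be done
None
```

The job is handed in, with no verdict returned: by the last top picture, pencil, pen, wax and eraser lie centred on strips 4, 3, 2 and 1 from the ink bottle's end, and the bottle and seal stand where they were.

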